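# Nip a re-leathered pallet in the screw press

## Task

A pallet with freshly glued leather lies in the small screw press. With a fingertip against a spoke, without gripping it, push the press's handwheel round clockwise seen from above until the felt-faced platen is down on the pallet and its felt is squeezed by about 3 mm, firmly nipped but not crushed, and leave it like that. Do not touch the pallet yourself or let it shift, and leave the glue bottle and the tape where they are.

Things in the scene. Friction and masses are not known exactly. Their poses are not given: they have to be found in the camera images.
- press_bed (a point): small grey iron screw press bolted to the table: 130 x 160 mm base, two upright columns 64 mm either side of the middle, an iron bridge across them whose nuts reach 142 mm above the table, round handwheel on top. This point: centre of the bed's flat top, 34 mm above the table, on the screw's axis. z up, x from front to back of the press, y to its left column.
- press_hub (a point): centre of the handwheel, on the upright screw axis, at mid-height of rim and spokes; 180 mm above the table when fully up, and sinks with the platen. Wheel 171 mm across: rim bar 15 mm thick at 78 mm radius, four straight spokes 12 mm thick at right angles, open between them; hub 38 mm wide, its nut reaching 25 mm above this point. A wooden frame 185 mm high stands beyond, clear of the wheel.
- press_spoke (a point): point on the centre line of one of the four like spokes, 55 mm from the wheel axis; turns with the wheel. The other spokes are 90, 180 and 270 degrees on.
- press_felt_face (a point): centre of the underside of the platen's 9 mm felt facing while unsqueezed (78 x 84 mm), on the screw axis; it touches the pallet when it is 24 mm above the bed. Does not turn.
- press_wheel (a joint): turn of the handwheel in rad, grows clockwise seen from above, 0 = screw fully up. It lowers the platen 24 mm a full turn (3.82 mm a rad). It takes about 0.3 N m (5.5 N on a spoke at 55 mm) to turn freely and stays where it is left. The felt touches the pallet at about 4.19 rad; about 0.8 rad more squeezes it 3 mm.
- press_platen (a joint): how far the platen has come down from fully up, m. The felt touches the pallet at about 0.016. From there the felt gives with 12 N a mm up to 6 mm, and is hard beyond that.
- pallet: the wooden organ pallet in the press, 33 mm wide, 124 mm long, 24 mm thick, lying loose on the bed between the columns with its wire fork to the front; origin at the centre of its underside. Must only be pressed by the platen.
- glue_bottle: white glue bottle with orange cap, 52 mm wide, 130 mm tall, standing loose; origin at the centre of its underside. Leave alone.
- masking_tape: roll of masking tape lying flat, 96 mm across, 25 mm high; origin at the centre of its underside. Leave alone.
- press_felt: the grey felt facing, 78 x 84 x 9 mm, origin at the centre of its underside; rises into the platen as it is squeezed. Touch only through the press.

How it is judged:
On the way:
1. the fingertips push on the handwheel while the platen is still clear of the pallet (contact force between the fingers and press_wheel above 1 N and value of joint press_platen below 0.015 m), for 0.05 s.
At the end, for the whole second after the job is handed in: The felt bears on the pallet with 12 to 65 N (the felt squeezed by about 1 to 5 mm), the wheel is at rest, and the pallet lies within 8 mm of where it was (contact force between press_felt and pallet between 12 and 65 N and velocity of joint press_wheel between -0.02 and 0.02 rad/s and distance of pallet from where it was at the start of the episode below 0.008 m); the robot touches nothing.
It fails at once if the pallet is crushed: more than 90 N between felt and pallet (contact force between press_felt and pallet above 90 N).
It fails at once if the wheel is gripped or forced: more than 35 N between the fingers and the wheel (contact force between the fingers and press_wheel above 35 N).
It fails at once if the robot touches the pallet in the press (contact force between any of the arm, the fingers and pallet above 0.5 N).
It fails at once if the pallet in the press is shifted by more than 15 mm or lifted (distance of pallet from where it was at the start of the episode above 0.015 m).
It fails at once if the glue bottle or tape is moved by more than 20 mm (distance of any of glue_bottle, masking_tape from where it was at the start of the episode above 0.02 m).
It also fails if it takes over 45 s, if anything falls off the work surface, if the arm or the gripper's body presses on something with over 40 N, if the wrist force passes 120 N, or if a joint passes its speed limit or range.

## Robot

A 6-joint arm with a two-finger parallel gripper is mounted at the origin on the work surface; the furniture and walls round the work are solid. World frame = base frame: x ahead of the robot, y to its left, z up, the work surface at z = 0. Lengths are in m, angles in rad, forces in N, time in s.
With the tool pointing down it reaches from about 0.3 to 0.775 m from the base axis. Payload 14.6 kg.
Tool frame: the origin (TCP) lies between the finger pads; the fingertips stand ctrl.tip_extent ahead of it and the grasp point (between the pads) lies 3 mm ahead of it (ctrl.tip_extent is the distance from the TCP to the fingertips, in m); z points along the fingers, y is the line along which they close (so a half turn about z gives the same grasp; the last joint's range is limited). The gripper opens to 94 mm and grips with 3 to 60 N. Pads are 16 mm wide; open, the fingers measure 119 mm over their backs; the gripper's body (75 mm by 177 mm) begins 78 mm behind the grasp point.
Start: joints at [-1.227, 0.3, 1.521, -0, 1.321, -0.067], TCP at [0.22, -0.504, 0.227] pointing down, gripper open.
Joint ranges: [-3.03, 3.03], [-0.79, 2.21], [0.23, 2.52], [-1.04, 4.18], [0, 3.07], [-2.55, 2.55]. Speed limits (rad/s): [2.22, 2.22, 2.57, 3.14, 3.14, 3.14].

## Interface

Orientations are given as [roll, pitch, yaw] about the fixed x, y, z axes, in that order (R = Rz(yaw) Ry(pitch) Rx(roll)).
In Python, from station import ctrl gives the robot as it stands.
- The arm moves only by the shell command python3 shift.py [OPENING] [FORCE], which reads ROWS from standard input. ROWS is a JSON list of rows, 1 to 10 of them, each of 6 numbers: dx, dy, dz in m, then a rotation vector rx, ry, rz in rad; each row shifts and turns the commanded pose from where the row before left it, along the tool's axes as they then stand; what a row does not reach is not made up. A row lasts 1/10 s, in which the tool goes at most 0.05 m and 0.15 rad, less where a joint would pass 70% of its speed; a pose out of reach is approached as far as the arm can. OPENING is the finger opening in m, set as the command begins (- or left out keeps the last). The fingers move at their own pace and stop on an object; FORCE is the grip in N (left out, the last holds). Time passes only in rows, so rows that do not move let the fingers close. It prints the time, the measured TCP pose, the force, the opening and the grip force at its end. Input that does not fit is refused with a message, and nothing moves.
- ctrl.get_obs(): the state, without advancing time (a new reading comes with each control period).
- ctrl.camera(name): name is "scene" or "top" or "wrist"; returns a dict with "pixels" (384x512x3 uint8, blue, green, red), "fx", "fy", "cx", "cy" (pixels), "extrinsics" (4x4, takes a point from camera to world coordinates). Camera axes: x right, y up, looking along -z (the intrinsics and any distortion apply to the point x, -y, -z); pixel columns grow to the right and rows downward; lengths in m; the calibration is good to about 2 mm. A picture is of the moment at which its call begins. There is no depth.
- ctrl.hand_in(): hands the job in; it is judged then, once.
The state is a dict: "time_s": time; "qpos": joint angles; "joint_vel": joint speeds; "tau": joint torques, N m; "ee_pos": TCP position; "eef_rot": TCP orientation; "force": force on the tool from outside, world axes, zero at the start; "moment": the same for the moment, N m; "grip_width": finger opening in m; "grip_force": force on a finger pad.
Only numpy, scipy, OpenCV 4.12 (cv2) and the standard library are available. Lean on these libraries where they do the work, as an engineer would, in place of code of your own. Each camera call takes 0.05 s, during which the arm holds its last target. There are 200 camera calls.

## Working session

There is one attempt and no reset: what is moved stays moved. The work goes in short steps, Python scripts to look and compute and a shell command to move; the robot and the scene stay as the last step left them, time stands still between calls to the robot, and variables do not carry over. Pictures are saved under pics/ and viewed, at most 10 in all, crops included, and the job is handed in when it is done.

```bash
ls; mkdir -p pics
python3 - <<'E'
from station import ctrl
import cv2,numpy as np
o=ctrl.get_obs();print(o,ctrl.tip_extent)
ims=[]
for n in("scene","top"):
    c=ctrl.camera(n);cv2.imwrite(f"pics/{n}0.png",c["pixels"]);print(n,c["fx"],c["fy"],c["cx"],c["cy"],np.round(c["extrinsics"],3).tolist(),[k for k in c])
E
```

```text
pics
shift.py
station.py
{'time_s': 0.0, 'qpos': array([-1.22662667e+00,  3.00447061e-01,  1.52155928e+00,  1.59374909e-06,
        1.32072600e+00, -6.65953202e-02]), 'joint_vel': array([ 0.00067438,  0.00110143,  0.00094279,  0.00164943, -0.00149395,
       -0.00032533]), 'tau': array([ 2.42406713e-03, -5.31804657e+01, -3.52726829e+01,  7.08469399e-02,
        2.44584493e-02, -1.20917139e-04]), 'ee_pos': array([ 0.21954129, -0.50402631,  0.22690873]), 'eef_rot': array([-3.14045559e+00, -7.73824082e-05,  4.10764542e-01]), 'force': array([ 0.00904942, -0.03107097, -0.18360085]), 'moment': array([ 0.05484194, -0.03006873, -0.01794497]), 'grip_force': 0.0, 'grip_width': 0.09388228644634784} 0.022
scene 398.439617955193 398.439617955193 258.1298253679244 187.90855691523564 [[-0.224, 0.773, -0.593, -0.158], [-0.975, -0.178, 0.136, 0.342], [-0.001, 0.609, 0.793, 0.818], [0.0, 0.0, 0.0, 1.0]] ['pixels', 'fx', 'fy', 'cx', 'cy', 'extrinsics']
top 481.8014458349596 481.8014458349596 250.76041594396966 187.82678624331172 [[0.007, 0.994, -0.112, 0.283], [-1.0, 0.009, 0.024, 0.242], [0.025, 0.112, 0.993, 0.985], [0.0, 0.0, 0.0, 1.0]] ['pixels', 'fx', 'fy', 'cx', 'cy', 'extrinsics']
```

View pics/scene0.png

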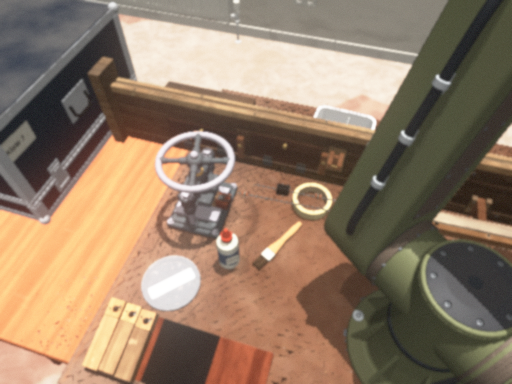

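View pics/top0.png

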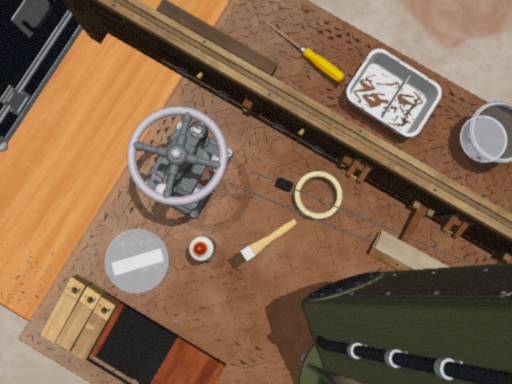

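The scene view shows the wheel at about (196,162), the bottle at (228,250) and the tape at (312,201). In the top view the wheel rim is centred near (179,156), with the bottle at (201,249) and the tape at (318,195). Next I'll measure the rim and spokes.

```bash
cat > h.py <<'E'
import cv2,numpy as np
from station import ctrl
def ray(c,u,v):
    E=np.array(c["extrinsics"]);d=np.array([(u-c["cx"])/c["fx"],-(v-c["cy"])/c["fy"],-1.]);return E[:3,3],E[:3,:3]@d
def onplane(c,u,v,z):
    p,d=ray(c,u,v);return p+d*(z-p[2])/d[2]
def proj(c,P):
    E=np.array(c["extrinsics"]);q=(np.atleast_2d(P)-E[:3,3])@E[:3,:3];return np.c_[c["cx"]+c["fx"]*q[:,0]/-q[:,2],c["cy"]-c["fy"]*q[:,1]/-q[:,2]]
def cross(a,b):
    (p,d),(q,e)=a,b;s=np.linalg.lstsq(np.c_[d,-e],q-p,rcond=None)[0];x,y=p+s[0]*d,q+s[1]*e;return (x+y)/2,np.linalg.norm(x-y)
def rim(c,win):
    u0,v0,u1,v1=win;im=c["pixels"][v0:v1,u0:u1];h=cv2.cvtColor(im,cv2.COLOR_BGR2HSV)
    m=((h[...,1]<65)&(h[...,2]>95)).astype(np.uint8)*255
    m=cv2.morphologyEx(m,cv2.MORPH_CLOSE,np.ones((3,3)))
    k=max(cv2.findContours(m,cv2.RETR_EXTERNAL,cv2.CHAIN_APPROX_NONE)[0],key=cv2.contourArea)
    e=cv2.fitEllipse(cv2.convexHull(k));return (e[0][0]+u0,e[0][1]+v0),e[1],e[2],m
E
python3 - <<'E'
from h import *
S=ctrl.camera("scene");T=ctrl.camera("top")
out=[]
R=[]
for c,w in((S,(145,120,250,240)),(T,(115,95,245,225))):
    r=rim(c,w);print(r[:3]);R.append(r)
    u0,v0,u1,v1=w;im=c["pixels"][v0:v1,u0:u1].copy()
    out.append(np.hstack([cv2.resize(x,(390,390*im.shape[0]//im.shape[1]),interpolation=cv2.INTER_CUBIC)[:390] for x in(im,)]))
    out.append(cv2.resize(cv2.cvtColor(r[3],cv2.COLOR_GRAY2BGR),(390,390))[:150])
cv2.imwrite("pics/crop1.png",np.hstack([out[0],out[2]]))
X,g=cross(ray(S,*R[0][0]),ray(T,*R[1][0]));print(X,g)
for n,c,r in(("s",S,R[0]),("t",T,R[1])):print(n,onplane(c,*r[0],.18))
E
```

```text
((198.23895263671875, 183.70628356933594), (91.19705200195312, 111.8552017211914), 171.2303009033203)
((179.16819763183594, 159.55398559570312), (101.58168029785156, 110.66588592529297), 157.7208251953125)
[0.43658514 0.35289641 0.0826062 ] 0.005459598255557222
s [0.35712661 0.34917132 0.18      ]
t [0.42051692 0.34335322 0.18      ]
```

View pics/crop1.png

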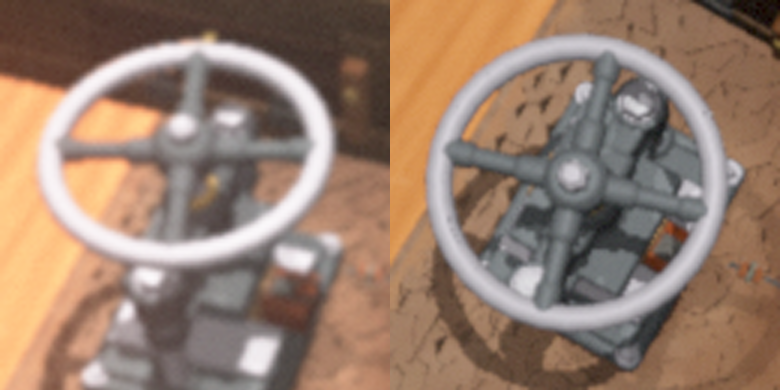

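The crops show the whole rim. It is centred near (195,162) in the scene view and (177,156) in the top view. Spoke ends in the top view are at about (187,118), (137,147), (218,165) and (167,195). I'll refine the fit inside an annulus.

```bash
cat >> h.py <<'E'
def rim2(c,ctr,ax):
    h=cv2.cvtColor(c["pixels"],cv2.COLOR_BGR2HSV)
    a=np.zeros(h.shape[:2],np.uint8);cv2.ellipse(a,(ctr,ax,0),255,11)
    m=((h[...,1]<60)&(h[...,2]>125)&(a>0))
    v,u=np.nonzero(m);return cv2.fitEllipse(np.c_[u,v].astype(np.float32)),m
E
python3 - <<'E'
from h import *
S=ctrl.camera("scene");T=ctrl.camera("top")
a,_=rim2(S,(195.2,161.6),(76,57));b,_=rim2(T,(177.3,156),(94,93))
print(a,b)
X,g=cross(ray(S,*a[0]),ray(T,*b[0]));print("ctr",X,g,onplane(T,*b[0],.18),onplane(S,*a[0],.18))
z=.18
P=np.array([onplane(T,*p,z) for p in((186.7,117.7),(136.7,146.7),(218.3,165),(166.7,195))])
C=onplane(T,*b[0],z)
for p in P:d=p-C;print(p,np.hypot(*d[:2]),np.degrees(np.arctan2(d[1],d[0])))
rr=[np.hypot(*(onplane(T,b[0][0]+b[1][0]/2*np.cos(t),b[0][1]+b[1][0]/2*np.sin(t),z)-C)[:2]) for t in(0,1.57,3.14)];print("rim r",rr)
# pallet/bottle/tape
for n,p,z in(("bottle",(201,249),.13),("tape",(318,195),.025)):print(n,onplane(T,*p,z))
E
```

```text
((195.1499786376953, 161.96640014648438), (57.62422180175781, 74.1079330444336), 85.63174438476562) ((177.08175659179688, 155.26173400878906), (91.43531799316406, 93.63773345947266), 74.41018676757812)
ctr [0.43031029 0.348344   0.1654946 ] 0.0011668801424145287 [0.42781607 0.34703326 0.18      ] [0.4170574  0.34765088 0.18      ]
[0.49288326 0.33224241 0.18      ] 0.06672711745722106 -12.806653933366059
[0.44169791 0.41528893 0.18      ] 0.06965301234619448 78.50397345708937
[0.41193598 0.27731858 0.18      ] 0.07150044889837069 -102.8322775197523
[0.36027942 0.36272797 0.18      ] 0.06933629897295508 166.91735208373706
rim r [np.float64(0.07708558661359614), np.float64(0.0774318000156137), np.float64(0.07670831803164183)]
bottle [0.27034254 0.30773148 0.13      ]
tape [0.37790495 0.083177   0.025     ]
```

```bash
echo '[[0.024,-0.033,-0.01,0,0,0],[0.024,-0.033,-0.01,0,0,0],[0.024,-0.033,-0.01,0,0,0],[0.024,-0.033,-0.01,0,0,0],[0.024,-0.033,-0.01,0,0,0],[0.024,-0.033,-0.01,0,0,0],[0.024,-0.033,-0.01,0,0,0],[0.024,-0.033,-0.01,0,0,0],[0.024,-0.033,-0.01,0,0,0],[0.024,-0.033,-0.01,0,0,0]]' | python3 shift.py 0 10; echo '[[0.024,-0.033,0,0,0,0],[0.024,-0.033,0,0,0,0],[0.024,-0.033,0,0,0,0],[0.024,-0.033,0,0,0,0],[0.024,-0.033,0,0,0,0],[0.024,-0.033,0,0,0,0],[0.024,-0.033,0,0,0,0],[0.024,-0.033,0,0,0,0],[0,0,0,0,0,0],[0,0,0,0,0,0]]' | python3 shift.py
python3 - <<'E'
from h import *
o=ctrl.get_obs();print(o["qpos"],o["ee_pos"],o["eef_rot"])
w=ctrl.camera("wrist");print(np.round(w["extrinsics"],3).tolist(),w["fx"],w["cx"],w["cy"],proj(w,[.429,.347,.172]))
cv2.imwrite("pics/w1.png",w["pixels"])
E
```

```text
time_s: 1.3
ee_pos: [0.3077, -0.1043, 0.328]
eef_rot: [3.141, -0.001, 0.41]
force: [1.1, -0.1, 0.7]
grip_width: 0.0176
grip_force: 0.0
time_s: 2.3
ee_pos: [0.3783, 0.2131, 0.3271]
eef_rot: [3.141, 0.001, 0.412]
force: [-0.6, 0.3, 0.1]
grip_width: 0.0005
grip_force: 0.0
[ 4.28752340e-01 -2.60475226e-02  1.66111408e+00 -1.16146588e-04
  1.50755011e+00  1.58718879e+00] [0.37828162 0.21312785 0.32706455] [3.14145998e+00 1.02198016e-03 4.12367205e-01]
[[0.401, 0.892, 0.208, 0.438], [-0.916, 0.391, 0.092, 0.239], [0.001, -0.228, 0.974, 0.483], [0.0, 0.0, 0.0, 1.0]] 300.9942488148714 250.80628535559558 190.60750660426177 [[145.67558957  83.34252676]]
```

View pics/w1.png

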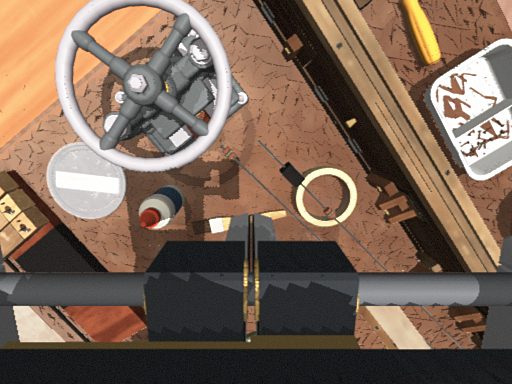

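The wrist view shows the wheel rim centred near (143,83) with a radius of about 80 px, and the fingers are closed. I'll measure here, then take a second view.

```bash
cat > m1.py <<'E'
from h import *
import pickle,sys
w=ctrl.camera("wrist");c=proj(w,[.4295,.3475,.172])[0]
e=rim2(w,tuple(map(float,c)),(160,160))[0];e=rim2(w,e[0],e[1])[0]
print(c,e);pickle.dump((w,e),open(sys.argv[1],"wb"));cv2.imwrite(sys.argv[1]+".png",w["pixels"])
E
python3 m1.py pics/a; echo '[[-0.01,-0.04,0,0,0,0],[-0.01,-0.04,0,0,0,0],[-0.01,-0.03,0,0,0,0],[0,0,0,0,0,0],[0,0,0,0,0,0]]' | python3 shift.py; python3 m1.py pics/b
python3 - <<'E'
from h import *
import pickle
a,b=[pickle.load(open("pics/"+n,"rb")) for n in "ab"]
print(cross(ray(a[0],*a[1][0]),ray(b[0],*b[1][0])))
T=ctrl.camera("top");t=rim2(T,(177.3,156),(94,93))[0];print(t)
for w,e in(a,b):print(onplane(w,*e[0],.172),cross(ray(w,*e[0]),ray(T,177.08,155.26)))
E
```

```text
[144.69987647  82.66635472] ((143.86990356445312, 81.8525161743164), (161.58468627929688, 166.67860412597656), 162.53285217285156)
time_s: 2.9
ee_pos: [0.3072, 0.3011, 0.3278]
eef_rot: [-3.142, -0.001, 0.411]
force: [-0.5, 0.2, 0.5]
grip_width: 0.0006
grip_force: 0.0
[256.81374037  50.20325601] ((257.1055908203125, 49.74536895751953), (163.2969970703125, 165.98220825195312), 179.6406707763672)
(array([0.42972986, 0.34742966, 0.17442518]), np.float64(0.0005896582019980956))
((177.43557739257812, 155.97933959960938), (93.11763000488281, 94.11724853515625), 98.58882904052734)
[0.42989069 0.34849082 0.172     ] (array([0.42961829, 0.34839191, 0.17152303]), np.float64(0.0007280411662053556))
[0.42998387 0.34740793 0.172     ] (array([0.42712286, 0.3464578 , 0.18505356]), np.float64(0.0004433118279996059))
```

View pics/b.png

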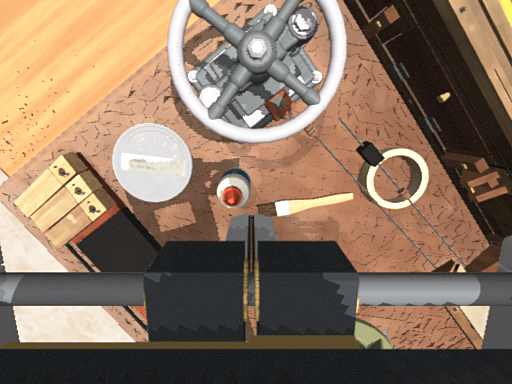

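Rim centred at (257,50) in the second wrist view, and the bottle is clear at (234,190). The hub is at about (0.430, 0.347), z around 0.174. I'll check for a height bias using table texture matched between the two views.

```bash
cat > sift.py <<'E'
from h import *
import pickle,sys
def zs(na,nb):
    a,b=[pickle.load(open("pics/"+n,"rb")) for n in(na,nb)]
    s=cv2.SIFT_create(4000,contrastThreshold=.02)
    ka,da=s.detectAndCompute(cv2.cvtColor(a[0]["pixels"],6),None);kb,db=s.detectAndCompute(cv2.cvtColor(b[0]["pixels"],6),None)
    P=[]
    for m in cv2.BFMatcher(crossCheck=False).knnMatch(da,db,2):
        if m[0].distance<.75*m[1].distance:
            p=ka[m[0].queryIdx].pt;q=kb[m[0].trainIdx].pt
            if p[1]<225 and q[1]<225:
                x,g=cross(ray(a[0],*p),ray(b[0],*q))
                if g<.002:P.append(x)
    P=np.array(P);r=np.hypot(P[:,0]-.4297,P[:,1]-.3475)
    t=P[(abs(P[:,2])<.02)];print(len(P),"table",len(t),np.median(t[:,2]),t[:,2].std(),"near",np.median(t[np.hypot(t[:,0]-.43,t[:,1]-.35)<.2][:,2]))
    w=P[(r<.095)&(P[:,2]>.12)];print("wheel\n",np.round(np.c_[w,r[(r<.095)&(P[:,2]>.12)]],4))
    print(cross(ray(a[0],*a[1][0]),ray(b[0],*b[1][0])))
if __name__=="__main__":zs(*sys.argv[1:])
E
python3 sift.py a b
python3 - <<'E'
from h import *
import pickle
from scipy.optimize import brentq
for n in "ab":
    w,e=pickle.load(open("pics/"+n,"rb"));pts=cv2.ellipse2Poly((0,0),(1000,1000),0,0,360,10)/1000
    t=np.radians(e[2]);R=np.array([[np.cos(t),-np.sin(t)],[np.sin(t),np.cos(t)]])
    q=(pts*np.array(e[1])/2)@R.T+e[0]
    f=lambda z:cv2.minEnclosingCircle(np.array([onplane(w,*p,z)[:2] for p in q],np.float32))[1]
    print(n,"z from 78mm",brentq(lambda z:f(z)-.078,.12,.22))
E
```

```text
40 table 18 0.0018311800064037542 0.00616091841392906 near -0.004045679522941853
wheel
 [[0.3545 0.356  0.1766 0.0756]
 [0.4145 0.3384 0.1844 0.0177]
 [0.4218 0.3317 0.18   0.0177]
 [0.4644 0.3169 0.1285 0.0463]]
(array([0.42972986, 0.34742966, 0.17442518]), np.float64(0.0005896582019980956))
a z from 78mm 0.184015794020604
b z from 78mm 0.17396287548742911
```

Height is consistent with the wheel being fully up (0.174–0.184). Lowering the closed fingers into the sector at 212°, clear of the spokes.

```bash
echo '[[0.027,0.0045,0,0,0,0],[0.027,0.0045,0,0,0,0],[0.027,0.0045,0,0,0,0],[0,0,0.035,0,0,0],[0,0,0.035,0,0,0],[0,0,0.03,0,0,0],[0,0,0.02,0,0,0],[0,0,0.015,0,0,0],[0,0,0.011,0,0,0],[0,0,0,0,0,0]]' | python3 shift.py
python3 - <<'E'
from h import *
w=ctrl.camera("wrist");S=ctrl.camera("scene");T=ctrl.camera("top")
cv2.imwrite("pics/c.png",np.hstack([cv2.resize(S["pixels"][90:270,120:300],(400,400)),cv2.resize(T["pixels"][90:230,110:250],(400,400))]))
E
```

```text
time_s: 4.0
ee_pos: [0.3869, 0.3207, 0.1804]
eef_rot: [3.141, 0.002, 0.409]
force: [-0.6, 0.3, 0.9]
grip_width: 0.0007
grip_force: 0.0
```

View pics/c.png

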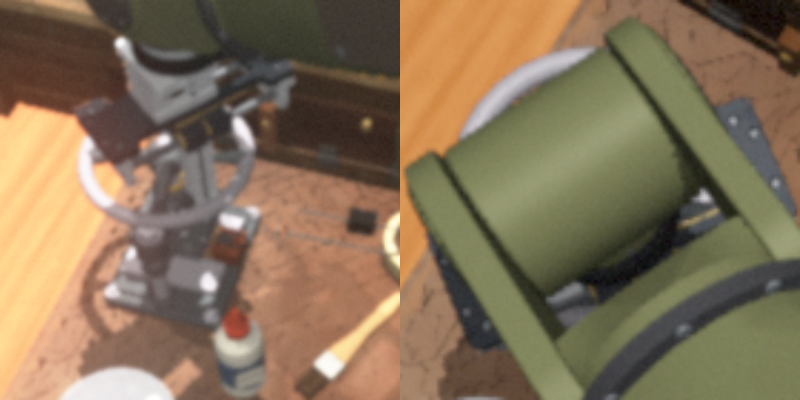

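The fingers are inside the wheel with no contact force. Next is a planner that prints the arc rows.

```bash
cat > plan.py <<'E'
from h import *
import sys
from scipy.spatial.transform import Rotation as R
step,n=float(sys.argv[1]),int(sys.argv[2])
o=ctrl.get_obs();p=o["ee_pos"];C=np.array([.4297,.3475]);d=p[:2]-C;a=np.arctan2(d[1],d[0])
print("angle",np.degrees(a),"r",np.hypot(*d),"F",o["force"])
M=R.from_euler("xyz",[np.pi,0,.41]).as_matrix()
for k in range(1,n+1):
    q=np.r_[C+.05*np.array([np.cos(a-step*k),np.sin(a-step*k)]),p[2]-.0004*k]
    print(np.round(M.T@(q-p_ if k>1 else q-p),4).tolist());p_=q
E
python3 plan.py .12 9
```

```text
angle -148.67567828704165 r 0.04975120752688598 F [-0.88059154  0.47362564 -0.57516393]
[-0.0007, -0.0059, 0.0004]
[0.0003, -0.006, 0.0004]
[0.001, -0.0059, 0.0004]
[0.0017, -0.0058, 0.0004]
[0.0024, -0.0055, 0.0004]
[0.003, -0.0052, 0.0004]
[0.0036, -0.0048, 0.0004]
[0.0041, -0.0043, 0.0004]
[0.0046, -0.0038, 0.0004]
```

```bash
echo '[[-0.0007,-0.006,0.0004,0,0,0],[0.0003,-0.006,0.0004,0,0,0],[0.001,-0.006,0.0004,0,0,0]]' | python3 shift.py ; echo '[[0.0017,-0.0058,0.0004,0,0,0],[0.0024,-0.0055,0.0004,0,0,0]]' | python3 shift.py;echo '[[0.003,-0.0052,0.0004,0,0,0],[0.0036,-0.0048,0.0004,0,0,0]]' | python3 shift.py; python3 plan.py .2 10
```

```text
time_s: 4.45
ee_pos: [0.38, 0.3388, 0.1805]
eef_rot: [3.141, -0.0, 0.411]
force: [3.9, -7.9, 2.6]
grip_width: 0.0008
grip_force: 3.4
time_s: 4.65
ee_pos: [0.3792, 0.3504, 0.1794]
eef_rot: [3.14, 0.0, 0.411]
force: [-0.1, -6.2, 0.1]
grip_width: 0.0006
grip_force: 2.5
time_s: 4.85
ee_pos: [0.3811, 0.3622, 0.1785]
eef_rot: [3.14, 0.001, 0.411]
force: [-0.1, -5.9, -0.8]
grip_width: 0.0007
grip_force: 2.3
angle 163.11212112977157 r 0.050762855392659255 F [-0.12049083 -5.88095455 -0.83790218]
[0.0078, -0.0064, 0.0004]
[0.0084, -0.0054, 0.0004]
[0.0093, -0.0036, 0.0004]
[0.0098, -0.0017, 0.0004]
[0.01, 0.0003, 0.0004]
[0.0097, 0.0023, 0.0004]
[0.0091, 0.0042, 0.0004]
[0.008, 0.0059, 0.0004]
[0.0067, 0.0074, 0.0004]
[0.0051, 0.0086, 0.0004]
```

```bash
echo '[[0.0078,-0.0064,0.0004,0,0,0],[0.0084,-0.0054,0.0004,0,0,0],[0.0093,-0.0036,0.0004,0,0,0],[0.0098,-0.0017,0.0004,0,0,0],[0.01,0.0003,0.0004,0,0,0]]' | python3 shift.py;echo '[[0.0097,0.0023,0.0004,0,0,0],[0.0091,0.0042,0.0004,0,0,0],[0.008,0.0059,0.0004,0,0,0],[0.0067,0.0074,0.0004,0,0,0],[0.0051,0.0086,0.0004,0,0,0]]' | python3 shift.py; python3 plan.py .2 10
```

```text
time_s: 5.35
ee_pos: [0.4151, 0.3959, 0.1757]
eef_rot: [3.141, 0.004, 0.411]
force: [-7.1, -3.1, -1.0]
grip_width: 0.0005
grip_force: 3.0
time_s: 5.85
ee_pos: [0.4621, 0.3859, 0.1741]
eef_rot: [-3.141, 0.002, 0.412]
force: [-5.4, 1.9, -1.7]
grip_width: 0.0005
grip_force: 2.2
angle 49.82385664040515 r 0.05027952070214524 F [-5.37056701  1.87626777 -1.72265239]
[0.0033, 0.0095, 0.0004]
[0.0016, 0.0099, 0.0004]
[-0.0004, 0.01, 0.0004]
[-0.0024, 0.0097, 0.0004]
[-0.0043, 0.009, 0.0004]
[-0.006, 0.008, 0.0004]
[-0.0074, 0.0067, 0.0004]
[-0.0086, 0.0051, 0.0004]
[-0.0094, 0.0032, 0.0004]
[-0.0099, 0.0013, 0.0004]
```

```bash
echo '[[0.0033,0.0095,0.0002,0,0,0],[0.0016,0.0099,0.0002,0,0,0],[-0.0004,0.01,0.0002,0,0,0],[-0.0024,0.0097,0.0002,0,0,0]]' | python3 shift.py; echo '[[-0.0043,0.009,0.0002,0,0,0],[-0.006,0.008,0.0002,0,0,0]]' | python3 shift.py; python3 plan.py .1 10
```

```text
time_s: 6.25
ee_pos: [0.4799, 0.3512, 0.1734]
eef_rot: [-3.14, 0.0, 0.412]
force: [-2.3, 7.3, -1.6]
grip_width: 0.0006
grip_force: 3.1
time_s: 6.45
ee_pos: [0.4775, 0.3316, 0.1733]
eef_rot: [-3.14, -0.001, 0.411]
force: [-0.3, 7.7, -2.6]
grip_width: 0.0003
grip_force: 3.3
angle -18.397614519162296 r 0.050424574242954635 F [-0.30294194  7.70269125 -2.58583298]
[-0.0038, 0.0033, 0.0004]
[-0.0039, 0.0032, 0.0004]
[-0.0042, 0.0028, 0.0004]
[-0.0044, 0.0024, 0.0004]
[-0.0046, 0.0019, 0.0004]
[-0.0048, 0.0014, 0.0004]
[-0.0049, 0.0009, 0.0004]
[-0.005, 0.0004, 0.0004]
[-0.005, -0.0001, 0.0004]
[-0.005, -0.0006, 0.0004]
```

The torque readings can't tell me whether the felt has touched. I'll back off, lift, and gently touch the hub nut top from above to measure the wheel's height mechanically.

```bash
echo '[[0.005,-0.005,0,0,0,0],[0.004,-0.004,0,0,0,0],[0,0,-0.03,0,0,0],[0,0,-0.035,0,0,0],[0,0,0,0,0,0]]' | python3 shift.py
python3 - <<'E'
from h import *
from scipy.spatial.transform import Rotation as R
o=ctrl.get_obs();M=R.from_euler("xyz",[np.pi,0,.41]).as_matrix();print(M.T@(np.r_[.4297,.3475,.218]-o["ee_pos"]),o["force"])
T=ctrl.camera("top");S=ctrl.camera("scene");cv2.imwrite("pics/s2.png",S["pixels"])
E
```

```text
time_s: 6.95
ee_pos: [0.4837, 0.344, 0.2432]
eef_rot: [-3.141, -0.007, 0.411]
force: [-0.0, 0.6, 0.3]
grip_width: 0.0
grip_force: 0.0
[-0.04813755 -0.02476427  0.02520277] [-0.02562382  0.63920952  0.33097863]
```

```bash
echo '[[-0.024,-0.0124,0,0,0,0],[-0.024,-0.0124,0,0,0,0],[0,0,0.008,0,0,0],[0,0,0.007,0,0,0],[0,0,0.005,0,0,0],[0,0,0.002,0,0,0],[0,0,0,0,0,0]]' | python3 shift.py | egrep 'ee|force:'; for i in 1 2 3; do echo '[[0,0,0.001,0,0,0]]' | python3 shift.py | egrep 'ee|force:'; done
```

```text
ee_pos: [0.4289, 0.3456, 0.2158]
eef_rot: [3.141, 0.001, 0.41]
force: [-0.1, 0.3, 1.2]
grip_force: 0.0
ee_pos: [0.4289, 0.3458, 0.2155]
eef_rot: [3.142, -0.0, 0.41]
force: [-0.5, 0.0, 0.3]
grip_force: 0.0
ee_pos: [0.4288, 0.3458, 0.2145]
eef_rot: [-3.142, -0.0, 0.411]
force: [-0.2, 0.1, 0.5]
grip_force: 0.0
ee_pos: [0.4287, 0.3458, 0.2135]
eef_rot: [-3.142, -0.0, 0.411]
force: [-0.1, -1.3, -0.6]
grip_force: 0.0
```

```bash
echo '[[0,0,0.001,0,0,0]]' | python3 shift.py | egrep 'ee_|force:'; echo '[[0,0,0.001,0,0,0]]' | python3 shift.py | egrep 'ee_|force:'; echo '[[0,0,0.001,0,0,0]]' | python3 shift.py | egrep 'ee_|force:'
```

```text
ee_pos: [0.4286, 0.3458, 0.2125]
force: [0.4, 0.6, 0.2]
grip_force: 0.0
ee_pos: [0.4286, 0.3458, 0.2114]
force: [1.4, 0.0, 0.8]
grip_force: 0.0
ee_pos: [0.4285, 0.3458, 0.2104]
force: [0.5, -0.2, 1.0]
grip_force: 0.0
```

```bash
echo '[[0,0,0.001,0,0,0]]' | python3 shift.py | egrep 'ee_|force:'; echo '[[0,0,0.001,0,0,0]]' | python3 shift.py | egrep 'ee_|force:'; echo '[[0,0,0.001,0,0,0]]' | python3 shift.py | egrep 'ee_|force:'
```

```text
ee_pos: [0.4285, 0.3458, 0.2094]
force: [-0.7, 0.0, -1.1]
grip_force: 0.0
ee_pos: [0.4286, 0.3458, 0.2084]
force: [-0.2, 0.3, 0.1]
grip_force: 0.0
ee_pos: [0.4286, 0.3458, 0.2074]
force: [0.0, 0.3, -0.8]
grip_force: 0.0
```

Run:
```python
from h import *
o=ctrl.get_obs();print(o["ee_pos"],o["force"],o["time_s"])
```

```text
[0.42855564 0.34581637 0.20735527] [ 0.04102004  0.32928871 -0.7718456 ] 8.65
```

Run:
```python
from h import *
w=ctrl.camera("wrist");S=ctrl.camera("scene")
cv2.imwrite("pics/d.png",np.hstack([cv2.resize(S["pixels"][120:250,140:270],(400,400),interpolation=2),cv2.resize(w["pixels"][70:300,120:350],(400,400),interpolation=2)]))
```

```text
(no output)
```

View pics/d.png

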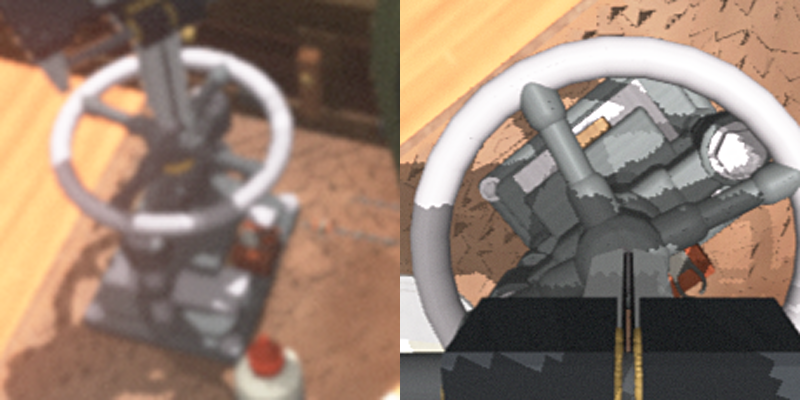

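The fingertips are right over the hub, with the wheel visibly lower and nothing touching yet. I'll keep probing.

```bash
echo '[[0,0,0.001,0,0,0]]' | python3 shift.py | egrep 'ee_|force:'; echo '[[0,0,0.001,0,0,0]]' | python3 shift.py | egrep 'ee_|force:'
```

```text
ee_pos: [0.4286, 0.3459, 0.2065]
force: [0.3, -0.6, 0.1]
grip_force: 0.0
ee_pos: [0.4285, 0.3458, 0.2054]
force: [0.3, 0.8, 1.3]
grip_force: 0.0
```

```bash
echo '[[0,0,0.001,0,0,0]]' | python3 shift.py | egrep 'ee_|force:'; echo '[[0,0,0.001,0,0,0]]' | python3 shift.py | egrep 'ee_|force:'
```

```text
ee_pos: [0.4285, 0.3458, 0.2043]
force: [-0.1, 0.1, -1.0]
grip_force: 0.0
ee_pos: [0.4285, 0.3458, 0.2033]
force: [-0.4, -0.4, 0.1]
grip_force: 0.0
```

```bash
echo '[[0,0,-0.02,0,0,0],[-0.036,-0.0155,0,0,0,0],[-0.036,-0.0155,0,0,0,0],[0,0,0.01,0,0,0],[0,0,0.008,0,0,0],[0,0,0.004,0,0,0],[0,0,0.001,0,0,0]]' | python3 shift.py | egrep 'ee_|force:';echo '[[0,0,0.001,0,0,0]]' | python3 shift.py | egrep 'ee_|force:'; echo '[[0,0,0.001,0,0,0]]' | python3 shift.py | egrep 'ee_|force:'; echo '[[0,0,0.001,0,0,0]]' | python3 shift.py | egrep 'ee_|force:'
```

```text
ee_pos: [0.3507, 0.3453, 0.1996]
force: [-0.0, 0.6, -0.2]
grip_force: 0.0
ee_pos: [0.3508, 0.3454, 0.1992]
force: [-0.8, 0.2, 0.3]
grip_force: 0.0
ee_pos: [0.3506, 0.3455, 0.1984]
force: [0.1, 0.3, -0.1]
grip_force: 0.0
ee_pos: [0.3504, 0.3455, 0.1974]
force: [-1.1, -0.0, -0.1]
grip_force: 0.0
```

```bash
echo '[[0,0,0.001,0,0,0]]' | python3 shift.py | egrep 'ee_|force:';echo '[[0,0,0.001,0,0,0]]' | python3 shift.py | egrep 'ee_|force:'; echo '[[0,0,0.001,0,0,0]]' | python3 shift.py | egrep 'ee_|force:'
```

```text
ee_pos: [0.3503, 0.3455, 0.1965]
force: [0.5, 0.2, 0.1]
grip_force: 0.0
ee_pos: [0.3502, 0.3455, 0.1954]
force: [-0.2, 0.5, -0.5]
grip_force: 0.0
ee_pos: [0.3501, 0.3455, 0.1944]
force: [-1.1, 0.1, 1.5]
grip_force: 0.0
```

```bash
echo '[[0,0,0.001,0,0,0]]' | python3 shift.py | egrep 'ee_|force:';echo '[[0,0,0.001,0,0,0]]' | python3 shift.py | egrep 'ee_|force:'
```

```text
ee_pos: [0.3501, 0.3455, 0.1934]
force: [-1.0, 0.1, 0.4]
grip_force: 0.0
ee_pos: [0.3502, 0.3455, 0.1924]
force: [0.3, 0.7, 0.3]
grip_force: 0.0
```

```bash
echo '[[0,0,0.001,0,0,0]]' | python3 shift.py | egrep 'ee_|force:';echo '[[0,0,0.001,0,0,0]]' | python3 shift.py | egrep 'ee_|force:'
```

```text
ee_pos: [0.3502, 0.3455, 0.1914]
force: [0.2, 0.7, 1.2]
grip_force: 0.8
ee_pos: [0.3502, 0.3456, 0.1909]
force: [-4.2, -1.4, 13.7]
grip_force: 6.6
```

The rim top touches at tip z = 0.1691, so the hub is at about 0.1615. That is about 18.5 mm down, or roughly 2.5 mm of felt squeeze, which agrees with the 0.174 starting height from the stereo views. I'll lift off and repeat the two wrist views to cross-check.

```bash
echo '[[0,0,-0.037,0,0,0],[0,0,-0.045,0,0,0],[0,0,-0.045,0,0,0],[0,0,-0.01,0,0,0],[-0.029,0.012,0,0,0,0],[-0.029,0.012,0,0,0,0],[0,0,0,0,0,0],[0,0,0,0,0,0]]' | python3 shift.py | egrep 'ee_|force:'; sed -i 's/\.172\]/.163]/' m1.py; python3 m1.py pics/b2; echo '[[0.01,0.04,0,0,0,0],[0.01,0.04,0,0,0,0],[0.01,0.03,0,0,0,0],[0,0,0,0,0,0],[0,0,0,0,0,0]]' | python3 shift.py| egrep 'ee_|force:'; python3 m1.py pics/a2; python3 sift.py a2 b2
python3 - <<'E'
import pickle
from h import *
for n in("a","b","a2","b2"):
    w,e=pickle.load(open("pics/"+n,"rb"));print(n,np.sqrt(e[1][0]*e[1][1]))
a=[pickle.load(open("pics/"+n,"rb"))[0]["pixels"] for n in("b2","a2")]
cv2.imwrite("pics/e.png",np.hstack([cv2.resize(a[0][0:190,150:360],(400,362)),cv2.resize(a[1][0:190,40:250],(400,362))]))
E
```

```text
ee_pos: [0.3066, 0.3003, 0.3274]
force: [-0.8, 1.0, -0.3]
grip_force: 0.0
[256.16359648  51.26753901] ((256.013916015625, 51.89894104003906), (161.03683471679688, 162.1021270751953), 6.65767240524292)
ee_pos: [0.3786, 0.2115, 0.3269]
force: [-0.7, -0.7, 0.0]
grip_force: 0.0
[146.48956126  83.59626911] ((146.40939331054688, 83.20967864990234), (157.82901000976562, 163.31405639648438), 162.81492614746094)
47 table 27 -0.00015850224772420707 0.005283115530562624 near -0.0005858271869224052
wheel
 [[0.3868 0.3778 0.1322 0.0525]
 [0.3827 0.3677 0.1299 0.0512]
 [0.4389 0.3585 0.1678 0.0144]
 [0.3956 0.3562 0.1316 0.0352]
 [0.3779 0.2899 0.1636 0.0774]]
(array([0.42945832, 0.34774262, 0.16200457]), np.float64(0.0008729562466990084))
a 164.11188243746105
b 164.63412821964707
a2 160.54811067632082
b2 161.56860290616314
```

View pics/e.png

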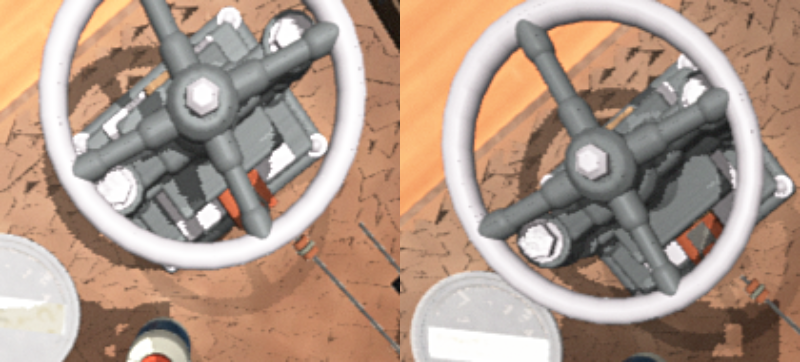

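Left (b2) and right (a2) both show the wheel turned, with spoke tips in the b2 crop at (325,38), (85,165) and (258,228). Stereo puts the hub at z = 0.162 with almost no table bias. I'll check the spoke angle, and the rim size with a wider annulus.

Run:
```python
import pickle
from h import *
for x0,w,P,h in((150,"b2",[(325,38),(85,165),(258,228)],(202,93)),(40,"a2",[(325,98),(88,227),(265,283),(133,35)],(190,160))):
    c,e=pickle.load(open("pics/"+w,"rb"))
    for p in P:
        d=onplane(c,x0+p[0]/1.905,p[1]/1.905,.163)-np.array([.4297,.3475,.163]);print(w,np.hypot(*d[:2]),np.degrees(np.arctan2(d[1],d[0])))
def fit(c,z0):
    h=cv2.cvtColor(c["pixels"],cv2.COLOR_BGR2HSV);v,u=np.nonzero((h[...,1]<50)&(h[...,2]>130)&(np.arange(384)[:,None]<200))
    X=np.array([onplane(c,a,b,z0) for a,b in zip(u,v)])[:,:2]-[.4297,.3475]
    r=np.hypot(*X.T);s=(r>.062)&(r<.094);an=np.arctan2(X[:,1],X[:,0])[s];r=r[s]
    b=np.digitize(an,np.linspace(-np.pi,np.pi,73))
    L=[(np.percentile(r[b==k],3),np.percentile(r[b==k],97)) for k in range(1,73) if (b==k).sum()>15]
    return len(L),np.median(L,axis=0)
for n in("a","b","a2","b2"):
    c,e=pickle.load(open("pics/"+n,"rb"));print(n,[fit(c,z) for z in(.162,.175,.18)])
```

```text
b2 0.06797203193011052 -42.25055674623103
b2 0.0705383525061882 141.75189595635598
b2 0.07258137109373416 -131.58418922045885
a2 0.07185116476469862 -41.98751901828651
a2 0.07392859828355289 141.76698563005706
a2 0.0714660757241714 -132.3703838632878
a2 0.06673065041442797 50.82968984074291
a [(72, array([0.07191929, 0.08783575])), (72, array([0.06972734, 0.08522168])), (72, array([0.06814386, 0.08351549]))]
b [(53, array([0.06703107, 0.08817795])), (51, array([0.0702148 , 0.08588907])), (51, array([0.0686579 , 0.08506062]))]
a2 [(72, array([0.06933712, 0.08507341])), (72, array([0.06504271, 0.08139304])), (72, array([0.06364843, 0.08089955]))]
b2 [(52, array([0.06954897, 0.08569968])), (51, array([0.06563548, 0.08348519])), (51, array([0.06417176, 0.08247721]))]
```

Everything agrees: the wheel turned 3.63 rad, and the hub went from about 0.175 to about 0.162, so the squeeze is about 2–2.5 mm. A small further push of about 0.2 rad centres it near 3 mm.

```bash
echo '[[0.018,-0.04,0,0,0,0],[0.018,-0.04,0,0,0,0],[0.018,-0.04,0,0,0,0],[0,0,0.04,0,0,0],[0,0,0.04,0,0,0],[0,0,0.035,0,0,0],[0,0,0.02,0,0,0],[0,0,0.0125,0,0,0],[0,0,0.006,0,0,0],[0,0,0,0,0,0]]' | python3 shift.py | egrep 'ee_|force:'; sed -i 's/-.0004\*k/-0*k/' plan.py; python3 plan.py .1 7
```

```text
ee_pos: [0.3794, 0.3434, 0.174]
force: [0.2, 0.2, 0.4]
grip_force: 0.0
angle -175.39283703728316 r 0.0504574060032672 F [0.23227685 0.20485216 0.43260003]
[0.0023, -0.0045, -0.0]
[0.0023, -0.0044, -0.0]
[0.0027, -0.0042, -0.0]
[0.0031, -0.0039, -0.0]
[0.0035, -0.0036, -0.0]
[0.0039, -0.0032, -0.0]
[0.0041, -0.0028, -0.0]
```

```bash
echo '[[0.002,-0.0045,0,0,0,0],[0.0023,-0.0044,0,0,0,0],[0.0027,-0.0042,0,0,0,0]]' | python3 shift.py | egrep 'ee_|force:'; echo '[[0.0031,-0.0039,0,0,0,0]]' | python3 shift.py | egrep 'ee_|force:'; echo '[[0.0035,-0.0036,0,0,0,0]]' | python3 shift.py | egrep 'ee_|force:';python3 plan.py .06 4
```

```text
ee_pos: [0.381, 0.3586, 0.1746]
force: [-0.9, -0.5, -0.6]
grip_force: 0.0
ee_pos: [0.3822, 0.3626, 0.1742]
force: [-0.2, -9.2, 2.3]
grip_force: 3.7
ee_pos: [0.3838, 0.3669, 0.1739]
force: [-1.1, -10.2, 1.6]
grip_force: 3.7
angle 157.08582794525344 r 0.04979649893485832 F [ -1.0582899  -10.24934693   1.61238641]
[0.0021, -0.0021, -0.0]
[0.0023, -0.0019, -0.0]
[0.0025, -0.0017, -0.0]
[0.0026, -0.0016, -0.0]
```

The torque has risen clearly to about 0.49 N m and the squeeze is about 2.5–3 mm, so I'll stop here, back off and lift clear.

```bash
echo '[[-0.0035,0.0036,0,0,0,0],[-0.005,0.006,0,0,0,0],[-0.003,0.006,0,0,0,0],[0,0,-0.03,0,0,0],[0,0,-0.04,0,0,0],[0,0,-0.04,0,0,0],[0,0,-0.045,0,0,0],[-0.036,0.015,0,0,0,0],[-0.036,0.015,0,0,0,0],[0,0,0,0,0,0]]' | python3 shift.py | egrep 'time|ee_|force:'; echo '[[0,0,0,0,0,0],[0,0,0,0,0,0]]' | python3 shift.py | egrep 'ee_|force:'
python3 m1.py pics/f
python3 - <<'E'
from h import *
import pickle
c,e=pickle.load(open("pics/f","rb"));print(onplane(c,*e[0],.161),ctrl.get_obs()["ee_pos"])
b,_=pickle.load(open("pics/b2","rb"))
cv2.imwrite("pics/g.png",np.hstack([cv2.resize(c["pixels"][0:190,100:400],(400,253)),cv2.resize(b["pixels"][0:190,100:400],(400,253))]))
E
```

```text
time_s: 14.75
ee_pos: [0.3235, 0.29, 0.3298]
force: [-0.2, -0.8, -0.3]
grip_force: 0.0
ee_pos: [0.3259, 0.2924, 0.329]
force: [-0.3, 0.4, -0.6]
grip_force: 0.0
[241.11242594  67.23037311] ((241.01321411132812, 67.28793334960938), (158.95651245117188, 161.9748992919922), 177.3869171142578)
[0.42968266 0.34775435 0.161     ] [0.32595155 0.29250794 0.328735  ]
```

View pics/g.png

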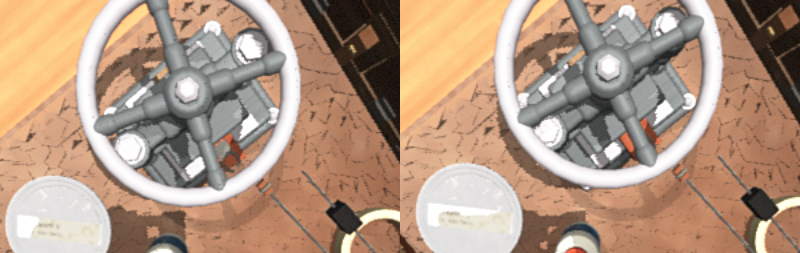

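The left panel (now) shows the wheel turned about 8° further than the right panel, roughly 0.5 mm more. That puts the squeeze at about 2.5–3 mm. The pallet, bottle and tape look undisturbed and the arm is clear, so I'm handing in.

```bash
python3 -c "
from station import ctrl
print(ctrl.hand_in())"
```

```text
the job is handed in; nothing more can be done
None
```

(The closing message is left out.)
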